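# Striker away, biscuit served with the tongs

## Task

Tea has come and no crumbs may get on the carrom striker: lay the striker in the wooden cabinet's open drawer and slide the drawer fully shut. Then take the steel tongs, close them on the round biscuit that sits on the footed stand and lift it well clear, about a hand's breadth above the stand; finish while holding it up in the tongs, never touching the biscuit with the gripper itself. Leave the jar, tumblers, coin rack and the small carrom men where they are.

Things in the scene. Friction and masses are not known exactly. Their poses are not given: they have to be found in the camera images.
- striker: carrom striker: dark wooden disc 41 mm across, 10 mm thick, about 20 g, lying flat on the board (the board's face is z = 0) in its middle part nearest the robot. It is the largest of the three loose discs. Origin: centre of its underside, z up.
- cabinet: wooden cabinet the size of a shoebox, 240 deep (x) x 200 wide (y) x 130 mm high, fixed to the board. Origin: centre of its underside; its front, with the drawer above a small swing door, faces its own -x. The drawer front is 194 mm wide, 15 mm thick and spans heights 62 to 118 mm. The door stays shut and is not needed.
- cabinet_drawer0 (a joint): how far the drawer is pulled out of the cabinet towards the cabinet's own -x, m: 0 shut, starts 0.10 to 0.13 (open). It stays where it is left and slides with about 1 N of friction plus 4 N per m/s.
- cabinet_drawer0_handle (a point): middle of the drawer's brass handle bar, which lies along the cabinet's y, 100 mm long and about 10 mm thick, 92 mm above the board, standing 35 mm out from the drawer front; moves with the drawer. Pushing it towards the cabinet shuts the drawer.
- drawer_floor (a point): centre of the drawer's inner floor, 68 mm above the board; moves with the drawer, axes as the cabinet's. The inside is 195 mm long (x) and 158 mm wide (y), its walls 40 mm high; the inner face of the drawer front lies about 98 mm to -x of this point. With the drawer open only its front part (as long as the drawer is pulled out) is open to above.
- tongs: steel serving tongs, 215 mm long, 95 g, lying on their side at the right: two strip arms 22 mm high (z), 3 mm thick, sprung pivot at the rear. Origin: midway between the open arms at the broad plates to grip (50 mm long, 34 mm high, 59 mm over their outsides; near the balance), at the lower edge; +x runs to the jaws, z up. Fixed to the +y arm, so it turns by half the joint value on closing.
- tongs_pivot (a point): the tongs' pivot, 95 mm to -x of their origin, at the lower edge.
- tongs_jaws (a point): middle of the open jaws, 95 mm to +x of the tongs' origin, at the lower edge. The jaws are two shallow hollows facing each other, 44 mm long and 22 mm high, 67 mm apart when open. Each mm squeezed at the origin closes them by 2 mm.
- tongs_arm (a joint): closing angle of the tongs, rad: 0 open (as they lie), about 0.136 closed on the biscuit, 0.25 at the stop. A spring opens them: about 4 N on each arm at the origin begins to close them, 6 N at the biscuit's width. Squeezed to 54 to 56 mm at the origin they can be carried, jaws still 56 to 60 mm apart; the jaws meet the biscuit at about 46 mm.
- stand: round steel serving stand, flat top 96 mm across and 40 mm above the board, on a narrow foot, 0.45 kg, loose. Origin: centre of its underside.
- biscuit: firm round biscuit, a disc 40 mm across and 24 mm high, about 30 g, sitting upright near the centre of the stand's top. Origin: centre of its underside (40 mm above the board at the start).
- jar: ceramic jar with a screwed-on steel lid, 78 mm across, 97 mm high, beside the stand; leave alone. Origin: centre of its underside.
- tumbler_a: glass tumbler, 72 mm across the rim, 95 mm high, at the far right; leave alone. Origin: centre of its underside.
- tumbler_b: second glass tumbler of the same size, beyond the jar and stand, to the left of the first; leave alone. Origin: centre of its underside.
- rack: pink plastic comb-shaped coin rack, 60 x 130 x 52 mm, far side beside the cabinet; leave alone. Origin: centre of its underside.
- man_a: carrom man: wooden disc 31 mm across, 8 mm thick, beyond the striker on its left; leave alone. Origin: centre of its underside.
- man_b: carrom man of the same size, on the right, between the striker and the tongs' pivot end; leave alone. Origin: centre of its underside.

How it is judged:
By the outcome, as a careful person would: the job done as asked, in the order asked, and still so for the second after the job is handed in, while the arm keeps its last pose, push and grip.
It also fails if it takes over 64 s, if anything falls off the work surface, if the arm or the gripper's body presses on something with over 40 N, if the wrist force passes 120 N, or if a joint passes its speed limit or range.

## Robot

A 6-joint arm with a two-finger parallel gripper is mounted at the origin on the work surface. World frame = base frame: x ahead of the robot, y to its left, z up, the work surface at z = 0. Lengths are in m, angles in rad, forces in N, time in s.
With the tool pointing down it reaches from about 0.325 to 0.9 m from the base axis. Payload 3.5 kg.
Tool frame: the origin (TCP) lies at the very end of the fingers, on their centre line; the grasp point (between the pads) lies 19 mm behind it; z points along the fingers, y is the direction in which the jaws open and shut (so a half turn about z gives the same grasp; the last joint's range is limited). The gripper opens to 85 mm and grips with 20 to 120 N. Pads are 22 mm wide; open, the fingers measure 114 mm over their backs; the gripper's body (76 mm by 85 mm) begins 54 mm behind the grasp point. The pads swing forward as they close: fully open they stand 13 mm farther back than shut.
Start: joints at [1.192, 0.276, -0.026, 1.268, 0, 1.467], TCP at [0.17, 0.601, 0.202] pointing down, gripper open.
Joint ranges: [-3.12, 3.12], [-0.85, 1.88], [-1.08, 1.24], [-1.95, 2.15], [-1.57, 1.53], [-3.14, 3.14]. Speed limits (rad/s): [2.57, 2.57, 3.14, 3.14, 3.14, 3.14].

## Interface

Orientations are given as a 3x3 rotation matrix whose columns are the frame's x, y, z axes.
In Python, from plant import * gives the robot as it stands. The module is installed in compiled form; this text tells all that it offers.
- The arm moves only by the shell command python3 -m crank 'ROWS' [OPENING]. ROWS is JSON, one flat list of numbers, 6 for each row, row after row: the shift along the world's x, y, z in cm, then the turn, a rotation vector about the world's x, y, z in rad. In form: [tx, ty, tz, wx, wy, wz, tx, ty, tz, wx, wy, wz, ...]. A call has 1 to 20 rows; each row is the pose to reach, as a shift and turn from the pose commanded when the call began; what a row does not reach only later rows make up. A row lasts 1/10 s, in which the tool goes at most 50 mm and 8.59 degrees, less where a joint would pass 70% of its speed; a pose out of reach is approached as far as the arm can. A call with a gripper value outside its range is refused whole. OPENING is the finger opening in cm, from 0 to 8.54, set as the call begins (- or left out, the last holds). The fingers move at their own pace and stop on an object; the grip force is fixed at half the most. Time passes only in rows, so rows that repeat a pose let the fingers close. It gives the time, the measured TCP pose, the force and the opening at its end, in the units of the state.
- read_state(): the state, without advancing time (a new reading comes with each control period).
- capture(name): name is "side" or "top"; returns a dict with "color" (384x512x3 uint8, red, green, blue), "fx", "fy", "cx", "cy" (pixels), "view" (4x4, takes a point from world to camera coordinates). Camera axes: x right, y down, z forward; pixel columns grow to the right and rows downward; lengths in m; the calibration is good to about 2 mm. A picture is of the moment at which its call begins. There is no depth.
- close_job(): hands the job in, once; it reports no verdict.
Trained networks look in a picture, given as the dict that the camera call returned (one of the last four; its "shot" number tells which), for a name from the list of things; names that differ only in an ending like _2 or _b are one class to them, and where a whole thing is asked for, a point or a joint stands for the part that bears it (a point fixed in the world has none). Each returns a list of dicts, best first, with "conf" (0 to 1); they miss things now and then, are a little off and sometimes report something else, mostly with a low value. They report only what shows in the picture. A call takes as long as a camera call.
- search_frame(label, picture): "box" ([centre column, centre row, width, height] in pixels, round what is visible of it).
- trace(label, picture): "region" (384x512 bool, what is visible of it) and "box" ([centre column, centre row, width, height] in pixels, round what is visible of it).
The state is a dict: "clock": time; "q": joint angles; "qvel": joint speeds; "tau": joint torques, N m; "position": TCP position; "tcp_rot": TCP orientation; "force": force on the tool from outside, world axes, zero at the start; "ft_torque": the same for the moment, N m; "width": finger opening in m.
Only numpy, scipy, OpenCV 4.12 (cv2) and the standard library are available. Lean on these libraries where they do the work, as an engineer would, in place of code of your own. Each camera call takes 0.05 s, during which the arm holds its last target. There are 200 camera calls.

## Working session

There is one attempt and no reset: what is moved stays moved. The work goes in short steps, Python scripts to look and compute and a shell command to move; the robot and the scene stay as the last step left them, time stands still between calls to the robot, and variables do not carry over. Pictures are saved under pics/ and viewed, about 8 in all and at most 12, crops included, and the job is handed in when it is done.

```bash
mkdir -p pics
cat > h.py <<'E'
from plant import *
import numpy as np, cv2
def ray(p,uv):
    V=np.array(p["view"]);R=V[:3,:3];t=V[:3,3]
    d=R.T@np.array([(uv[0]-p["cx"])/p["fx"],(uv[1]-p["cy"])/p["fy"],1.]);return -R.T@t,d
def at(p,uv,z):
    o,d=ray(p,uv);return (o+d*(z-o[2])/d[2])
def proj(p,X):
    V=np.array(p["view"]);c=V[:3,:3]@np.array(X)+V[:3,3];return [p["fx"]*c[0]/c[2]+p["cx"],p["fy"]*c[1]/c[2]+p["cy"]]
def save(p,n,crop=None,k=1):
    im=p["color"][:,:,::-1]
    if crop: im=im[crop[1]:crop[3],crop[0]:crop[2]]
    cv2.imwrite("pics/"+n,cv2.resize(im,None,fx=k,fy=k,interpolation=cv2.INTER_CUBIC))
E
python3 - <<'E'
from h import *
np.set_printoptions(precision=3,suppress=True)
s=read_state();print(s)
P={}
ims=[]
for n in("side","top"):
    p=capture(n);P[n]=p;ims.append(p["color"]);print(n,p["fx"],p["cx"],p["cy"],ray(p,(256,192)))
    for l in("striker","cabinet","cabinet_drawer0","cabinet_drawer0_handle","tongs","stand","biscuit","jar","tumbler_a","rack","man_a"):
        r=search_frame(l,p)
        print(l,[(np.round(d["box"],1).tolist(),round(d["conf"],2),at(p,d["box"][:2],0)[:2].round(3).tolist()) for d in r[:3]])
    save(p,n+"0.png",None,1.5)
E
```

```text
{'clock': 0.0, 'q': array([ 1.192,  0.277, -0.028,  1.268, -0.   ,  1.467]), 'qvel': array([-0.002, -0.   , -0.001,  0.001, -0.   , -0.001]), 'tau': array([  0.002, -44.551,  29.52 ,   0.017,  -0.   ,  -0.   ]), 'position': array([0.17 , 0.601, 0.201]), 'tcp_rot': array([[-0.962,  0.272, -0.001],
       [ 0.272,  0.962, -0.002],
       [ 0.   , -0.002, -1.   ]]), 'force': array([1.096, 0.167, 0.142]), 'ft_torque': array([0.06 , 0.016, 0.034]), 'width': 0.0857667888852891}
side 436.3868261487755 258.8546874620365 191.09751351551975 (array([ 0.129, -0.665,  0.737]), array([ 0.423,  0.641, -0.64 ]))
striker [([237.9, 238.8, 17.2, 13.8], 0.47, [0.487, -0.048])]
cabinet [([247.4, 133.3, 153.6, 89.8], 0.7, [0.748, 0.33])]
cabinet_drawer0 [([210.9, 141.4, 75.3, 58.6], 0.91, [0.628, 0.349]), ([328.4, 178.6, 48.7, 43.9], 0.56, [0.816, 0.018]), ([293.1, 188.0, 31.1, 42.8], 0.44, [0.709, 0.036])]
cabinet_drawer0_handle [([210.0, 141.7, 74.6, 60.3], 0.9, [0.625, 0.349])]
tongs [([291.4, 314.7, 108.9, 65.2], 0.93, [0.471, -0.282]), ([294.4, 325.8, 104.6, 37.5], 0.68, [0.461, -0.305])]
stand [([32
[... 933 characters left out ...]
1], 0.74, [0.459, -0.313]), ([230.3, 194.8, 11.5, 13.7], 0.37, [0.573, 0.039])]
cabinet_drawer0 [([143.8, 193.8, 89.3, 66.6], 0.82, [0.583, 0.271])]
cabinet_drawer0_handle [([140.6, 193.2, 83.6, 69.0], 0.81, [0.585, 0.28])]
tongs [([361.0, 235.1, 28.6, 83.9], 0.57, [0.455, -0.301])]
stand [([312.5, 161.3, 37.3, 38.4], 0.59, [0.658, -0.186])]
biscuit [([310.4, 157.3, 15.9, 17.5], 0.58, [0.669, -0.181])]
jar [([245.7, 155.8, 33.9, 36.8], 0.91, [0.679, -0.005])]
tumbler_a [([302.0, 114.5, 24.6, 38.1], 0.78, [0.793, -0.164]), ([353.1, 122.2, 33.5, 33.4], 0.66, [0.765, -0.304]), ([362.2, 235.8, 26.6, 85.9], 0.4, [0.453, -0.304])]
rack []
man_a [([313.5, 265.1, 18.2, 12.2], 0.57, [0.382, -0.173])]
```

View pics/top0.png

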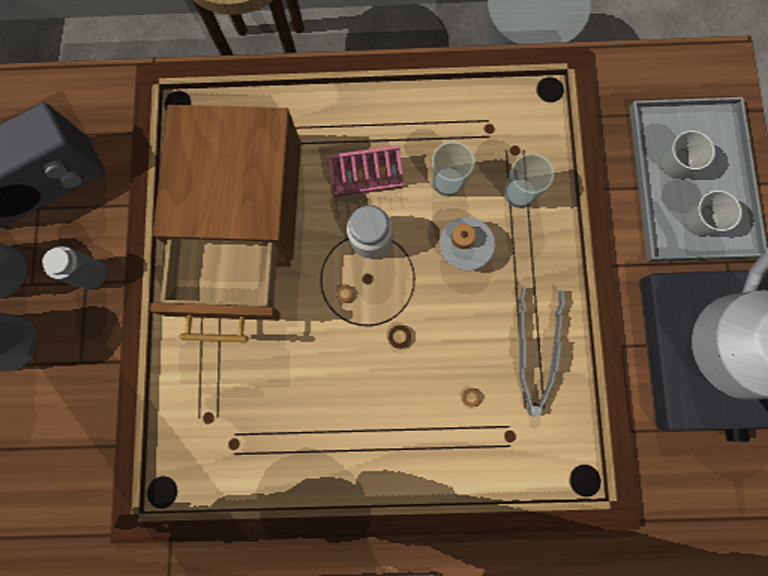

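View pics/side0.png

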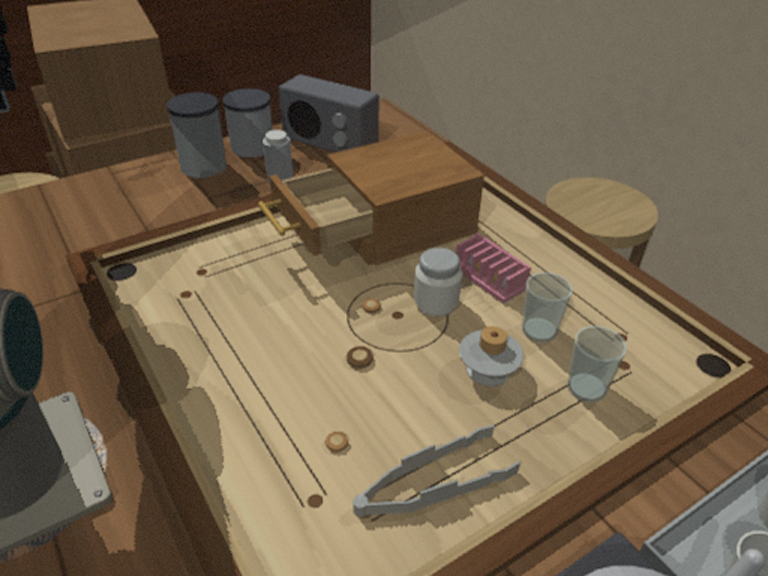

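The top view shows, in 1.5x pixels, the striker at (400,336), the drawer open with its handle at (181–247,337), the tongs pivot at (536,410), the jaws at (524–566,291) and the biscuit at (463,234). The side view agrees.

Run:
```python
from h import *
np.set_printoptions(precision=4,suppress=True)
t=capture("top");s=capture("side")
def T(n,u,v,z): print(n,at(t,(u/1.5,v/1.5),z)[:2])
def S(n,u,v,z): print(n,"side",at(s,(u/1.5,v/1.5),z)[:2])
for a in [("cabFL",163,238,.13),("cabFR",281,240,.13),("cabBL",172,106,.13),("cabBR",290,110,.13),("dfL",151,305,.118),("dfR",277,310,.118),("dfmid inner",216,300,.118),("hL",181,338,.092),("hR",247,338,.092),("drawer wall R front",272,303,.108),("pivot",536,410,.02),("jL",524,290,.022),("jR",566,292,.022),("bis",463,234,.064)]: T(*a)
for a in [("hnear",284,229,.092),("hfar",263,203,.092),("pivot",361,505,.022),("jL",490,430,.022),("jR",519,467,.022),("bis",494,335,.064)]: S(*a)
def tr(l,p,z,i=0):
    r=trace(l,p)
    for d in r[:2]:
        ys,xs=np.nonzero(d["region"]);c=(xs.mean(),ys.mean());print(l,round(d["conf"],2),c,np.array(d["box"]),at(p,c,z)[:2]);
    return r
for p in(t,s):
    for l,z in(("striker",.008),("man_a",.006),("biscuit",.055),("stand",.04),("jar",.06)): tr(l,p,z)
r=tr("tongs",t,.015)
m=r[0]["region"];ys,xs=np.nonzero(m)
pts=np.array([at(t,(x,y),.02)[:2] for x,y in zip(xs,ys)]);print(pts.min(0),pts.max(0))
# slices in x
for x0 in np.arange(.34,.58,.02):
    q=pts[abs(pts[:,0]-x0)<.004]
    if len(q):print(round(x0,3),q[:,1].min(),q[:,1].max(),np.sort(q[:,1])[::max(1,len(q)//8)])
```

```text
cabFL [0.6454 0.3146]
cabFR [0.6358 0.1277]
cabBL [0.8707 0.3091]
cabBR [0.856  0.1138]
dfL [0.5408 0.3342]
dfR [0.5266 0.136 ]
dfmid inner [0.5455 0.232 ]
hL [0.4902 0.2951]
hR [0.487  0.1892]
drawer wall R front [0.5396 0.1461]
pivot [ 0.3587 -0.2787]
jL [ 0.5627 -0.2733]
jR [ 0.5569 -0.3454]
bis [ 0.6547 -0.1673]
hnear side [0.4936 0.2044]
hfar side [0.4975 0.2985]
pivot side [ 0.3542 -0.2816]
jL side [ 0.5611 -0.2775]
jR side [ 0.5548 -0.3433]
bis side [ 0.6535 -0.1679]
striker 0.64 (np.float64(265.8021978021978), np.float64(223.96703296703296)) [265.9 225.6  11.1  15.6] [ 0.491  -0.0536]
striker 0.31 (np.float64(308.47533632286996), np.float64(156.60986547085201)) [309.  155.7  17.8  15.5] [ 0.6691 -0.1746]
man_a 0.55 (np.float64(229.21698113207546), np.float64(195.70754716981133)) [230.6 196.2  16.8  18.2] [0.5694 0.041 ]
man_a 0.43 (np.float64(313.3162393162393), np.float64(264.36752136752136)) [313.8 265.2  15.   13. ] [ 0.3838 -0.1717]
biscuit 0.76 (np.float64(307.9819004524887), np.float64(157.44343891402715)) [309.  155.9  16.   15.6] [ 0.6535 -0.1666]
stand 0.59 (np.float
[... 455 characters left out ...]

man_a 0.45 (np.float64(246.88349514563106), np.float64(203.9126213592233)) [246.4 204.9  12.6  10. ] [0.5663 0.04  ]
biscuit 0.5 (np.float64(328.53159851301115), np.float64(227.2527881040892)) [329.5 227.9  20.7  22.5] [ 0.6508 -0.17  ]
biscuit 0.25 (np.float64(211.57772115034584), np.float64(139.4816163087004)) [209.8 142.1  78.2  58.3] [0.5972 0.2809]
stand 0.64 (np.float64(325.9225806451613), np.float64(240.69784946236558)) [326.2 239.8  43.9  32.5] [ 0.63   -0.1888]
jar 0.71 (np.float64(291.0527182866557), np.float64(188.0955518945634)) [292.7 189.5  31.8  42. ] [ 0.6571 -0.019 ]Traceback (most recent call last):
  File "<stdin>", line 16, in <module>
IndexError: list index out of range
```

```bash
python3 -m crank '[6,-12,0,0,0,0.1, 16,-33,0,0,0,0.276, 31.8,-65.4,0,0,0,0.276, 31.8,-65.4,0,0,0,0.276, 31.8,-65.4,0,0,0,0.276, 31.8,-65.4,0,0,0,0.276, 31.8,-65.4,0,0,0,0.276, 31.8,-65.4,0,0,0,0.276, 31.8,-65.4,0,0,0,0.276, 31.8,-65.4,0,0,0,0.276, 31.8,-65.4,0,0,0,0.276, 31.8,-65.4,0,0,0,0.276, 31.8,-65.4,0,0,0,0.276, 31.8,-65.4,0,0,0,0.276, 31.8,-65.4,0,0,0,0.276, 31.8,-65.4,-5,0,0,0.276, 31.8,-65.4,-10,0,0,0.276, 31.8,-65.4,-13,0,0,0.276, 31.8,-65.4,-13,0,0,0.276, 31.8,-65.4,-13,0,0,0.276]' 6.5
python3 - <<'E'
from h import *
np.set_printoptions(precision=4,suppress=True)
st=read_state();print(st["position"],st["tcp_rot"])
for n,z in(("top",.008),("side",.008)):
    p=capture(n)
    for d in trace("striker",p)[:2]:
        ys,xs=np.nonzero(d["region"]);print(n,d["conf"],at(p,(xs.mean(),ys.mean()),z)[:2])
save(p,"s1.png",(140,100,400,300),3)
E
```

```text
clock: 3.85
position: [0.4882, -0.0526, 0.0728]
tcp_rot: [[-1.0, -0.0, -0.0], [-0.0, 1.0, 0.0], [0.0, 0.0, -1.0]]
force: [0.1, -0.1, 1.2]
width: 0.0651
[ 0.4882 -0.0526  0.0728] [[-1.     -0.0002 -0.0005]
 [-0.0002  1.      0.0001]
 [ 0.0005  0.0001 -1.    ]]
side 0.78 [ 0.4866 -0.0546]
```

View pics/s1.png

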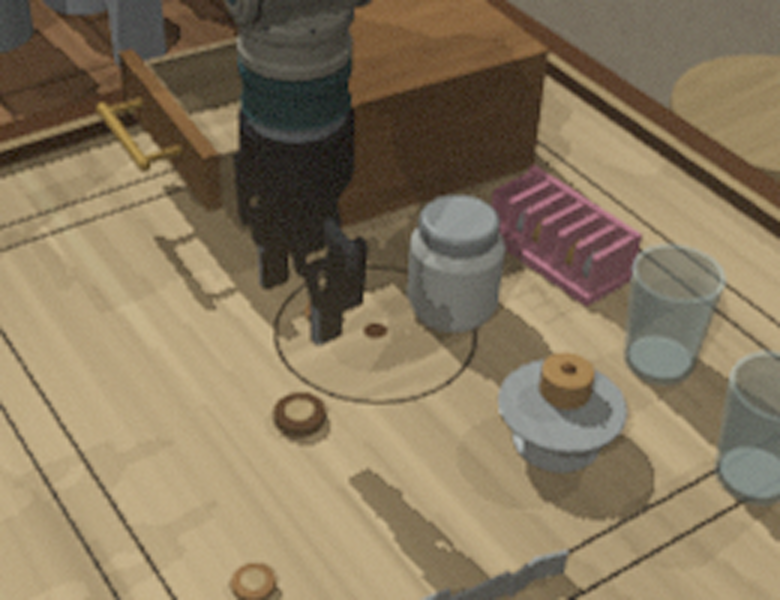

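The gripper is above the striker, which sits at (300,413) in the crop; man_a is hidden behind the fingers. I'll descend and grip.

```bash
python3 -m crank '[0,0,-3,0,0,0, 0,0,-5.5,0,0,0, 0,0,-6.5,0,0,0, 0,0,-6.9,0,0,0, 0,0,-6.9,0,0,0, 0,0,-6.9,0,0,0]'
python3 -m crank '[0,0,0,0,0,0, 0,0,0,0,0,0, 0,0,0,0,0,0, 0,0,0,0,0,0, 0,0,0,0,0,0, 0,0,0,0,0,0]' 3.6
python3 -m crank '[0,0,0.5,0,0,0, 0,0,3,0,0,0, 0,0,7,0,0,0, 0,0,11,0,0,0, 0,0,15,0,0,0, 0,0,15,0,0,0]'
```

```text
clock: 4.65
position: [0.4895, -0.0529, 0.0046]
tcp_rot: [[-1.0, -0.0, 0.002], [-0.0, 1.0, -0.001], [-0.002, -0.001, -1.0]]
force: [-0.2, -0.5, 0.4]
width: 0.065
clock: 5.25
position: [0.4881, -0.0526, 0.0034]
tcp_rot: [[-1.0, -0.0, -0.0], [-0.0, 1.0, 0.0], [0.0, 0.0, -1.0]]
force: [0.9, 0.4, 0.6]
width: 0.0359
clock: 5.85
position: [0.4932, -0.0538, 0.1601]
tcp_rot: [[-1.0, -0.0, 0.012], [-0.0, 1.0, -0.003], [-0.012, -0.003, -1.0]]
force: [0.9, -0.0, -0.6]
width: 0.0363
```

Run:
```python
from h import *
for n in("top","side"):
    p=capture(n)
    for d in trace("striker",p)[:2]:
        ys,xs=np.nonzero(d["region"]);print(n,d["conf"],d["box"],at(p,(xs.mean(),ys.mean()),.008)[:2],len(xs))
save(p,"s2.png",(180,100,380,250),4)
```

```text
side 0.66 [199.8, 143.2, 55.4, 56.7] [0.60252673 0.3577349 ] 1733
side 0.53 [236.6, 238.9, 16.9, 16.3] [ 0.48686342 -0.05465866] 205
```

View pics/s2.png

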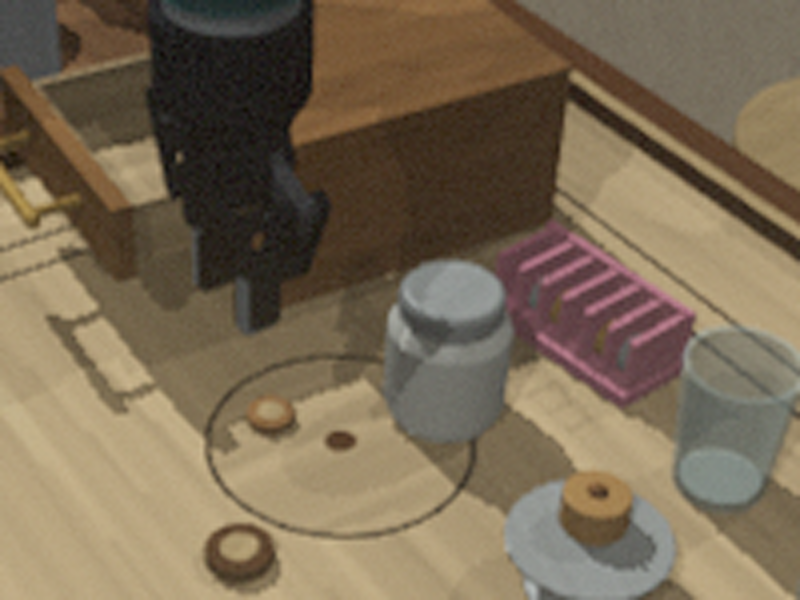

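The fingers passed over the striker: it still lies unmoved at (240,553). Partly open fingertips stand a few mm back, so I'll grip lower.

```bash
python3 -m crank '[0,0,-5,0,0,0, 0,0,-10,0,0,0, 0,0,-13.5,0,0,0, 0,0,-15,0,0,0, 0,0,-15.3,0,0,0, 0,0,-15.6,0,0,0, 0,0,-15.6,0,0,0, 0,0,-15.6,0,0,0]' 5.4
python3 -m crank '[0,0,0,0,0,0, 0,0,0,0,0,0, 0,0,0,0,0,0, 0,0,0,0,0,0, 0,0,0,0,0,0]' 3.6
```

```text
clock: 6.85
position: [0.4894, -0.0529, -0.0016]
tcp_rot: [[-1.0, -0.0, 0.002], [-0.0, 1.0, -0.001], [-0.002, -0.001, -1.0]]
force: [-0.5, -0.1, 0.2]
width: 0.054
clock: 7.35
position: [0.4882, -0.0526, -0.0025]
tcp_rot: [[-1.0, -0.0, 0.0], [-0.0, 1.0, -0.0], [-0.0, -0.0, -1.0]]
force: [0.1, -0.0, -0.3]
width: 0.0362
```

Run:
```python
from h import *
p=capture("side")
save(p,"s3.png",(190,190,290,265),8)
```

```text
(no output)
```

View pics/s3.png

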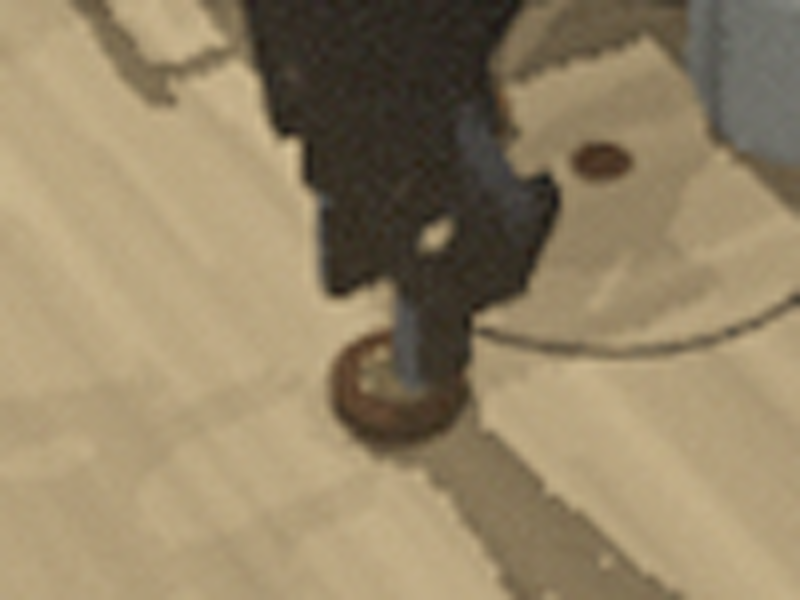

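```bash
python3 - <<'E'
from h import *
p=capture("side")
for dy in(.018,.03):
  for dx in (-.011,.011):
    for z in(0,.005,.01,.015):
      u=proj(p,(.488+dx,-.0526-dy,z));print(dy,dx,z,round((u[0]-190)*8),round((u[1]-190)*8))
print(proj(p,(.488,-.0526,.005)))
E
python3 -m crank '[0,0,0.5,0,0,0, 0,0,1.5,0,0,0, 0,0,1.5,0,0,0, 0,0,1.5,0,0,0, 0,0,1.5,0,0,0]' 5.6
python3 -m crank '[0,0,-0.8,0,0,0, 0,0,-1.5,0,0,0, 0,0,-1.8,0,0,0, 0,0,-2.1,0,0,0, 0,0,-2.3,0,0,0, 0,0,-2.3,0,0,0]'
```

```text
0.018 -0.011 0 393 453
0.018 -0.011 0.005 392 441
0.018 -0.011 0.01 392 429
0.018 -0.011 0.015 392 416
0.018 0.011 0 458 423
0.018 0.011 0.005 458 411
0.018 0.011 0.01 458 399
0.018 0.011 0.015 458 387
0.03 -0.011 0 414 479
0.03 -0.011 0.005 414 467
0.03 -0.011 0.01 414 455
0.03 -0.011 0.015 414 443
0.03 0.011 0 480 449
0.03 0.011 0.005 480 437
0.03 0.011 0.01 480 425
0.03 0.011 0.015 480 413
[np.float64(239.1317609196611), np.float64(238.4285278001438)]
clock: 7.95
position: [0.4882, -0.0526, 0.0125]
tcp_rot: [[-1.0, -0.0, 0.0], [-0.0, 1.0, -0.0], [-0.0, -0.0, -1.0]]
force: [-0.4, -0.2, 0.1]
width: 0.0559
clock: 8.55
position: [0.4879, -0.0526, -0.011]
tcp_rot: [[-1.0, -0.0, -0.001], [-0.0, 1.0, 0.0], [0.001, 0.0, -1.0]]
force: [0.6, -0.6, 0.4]
width: 0.0561
```

```bash
python3 -m crank '[0,0,-0.2,0,0,0, 0,0,-0.4,0,0,0, 0,0,-0.4,0,0,0]'
python3 - <<'E'
from h import *
print(read_state()["force"],read_state()["position"])
p=capture("side")
save(p,"s4.png",(200,200,280,260),10)
E
```

```text
clock: 8.85
position: [0.488, -0.0526, -0.0148]
tcp_rot: [[-1.0, -0.0, -0.0], [-0.0, 1.0, 0.0], [0.0, 0.0, -1.0]]
force: [0.0, -0.6, 0.8]
width: 0.0559
[ 0.04711233 -0.58587726  0.7747821 ] [ 0.48801731 -0.05257842 -0.01477626]
```

View pics/s4.png

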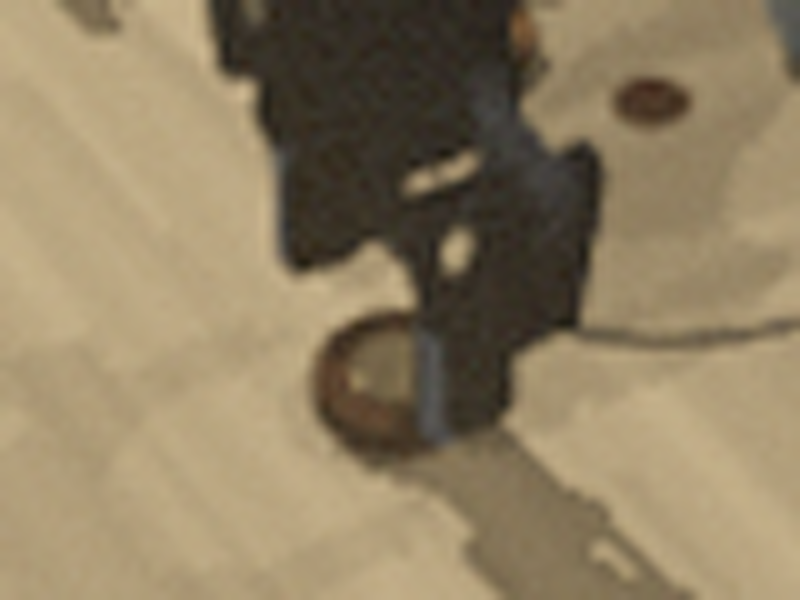

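The near fingertip at (440–500,430) now stands beside the striker, a little above the board. I'll close here.

```bash
python3 -m crank '[0,0,0,0,0,0, 0,0,0,0,0,0, 0,0,0,0,0,0, 0,0,0,0,0,0]' 3.6
```

```text
clock: 9.3
position: [0.4883, -0.0526, -0.0145]
tcp_rot: [[-1.0, -0.0, 0.0], [-0.0, 1.0, -0.0], [-0.0, -0.0, -1.0]]
force: [-0.2, -0.2, -0.1]
width: 0.0361
```

```bash
python3 -m crank '[0,0,0.4,0,0,0, 0,0,0.4,0,0,0, 0,0,0.4,0,0,0]' 5.0
python3 -m crank '[0,0,-0.4,0,0,0, 0,0,-0.6,0,0,0, 0,0,-0.8,0,0,0, 0,0,-0.8,0,0,0]'
python3 -m crank '[0,0,0,0,0,0, 0,0,0,0,0,0, 0,0,0,0,0,0, 0,0,0,0,0,0]' 3.6
```

```text
clock: 9.6
position: [0.4885, -0.0527, -0.0103]
tcp_rot: [[-1.0, -0.0, 0.001], [-0.0, 1.0, -0.0], [-0.001, -0.0, -1.0]]
force: [0.1, -0.1, 0.5]
width: 0.0505
clock: 10.0
position: [0.4877, -0.0525, -0.0191]
tcp_rot: [[-1.0, -0.0, -0.001], [-0.0, 1.0, 0.0], [0.001, 0.0, -1.0]]
force: [-0.1, -0.7, 1.0]
width: 0.05
clock: 10.4
position: [0.4883, -0.0527, -0.0185]
tcp_rot: [[-1.0, -0.0, 0.0], [-0.0, 1.0, -0.0], [-0.0, -0.0, -1.0]]
force: [1.1, 0.2, 0.4]
width: 0.036
```

Run:
```python
from h import *
p=capture("side");t=capture("top")
a=p["color"][200:260,200:280];b=t["color"][190:250,230:310]
im=np.hstack([cv2.resize(x,(400,300),interpolation=cv2.INTER_CUBIC) for x in(a,b)])
cv2.imwrite("pics/s5.png",im[:,:,::-1])
for d in trace("striker",p)[:2]:
    ys,xs=np.nonzero(d["region"]);print(d["conf"],d["box"],at(p,(xs.mean(),ys.mean()),.008)[:2],len(xs))
```

```text
(no output)
```

View pics/s5.png

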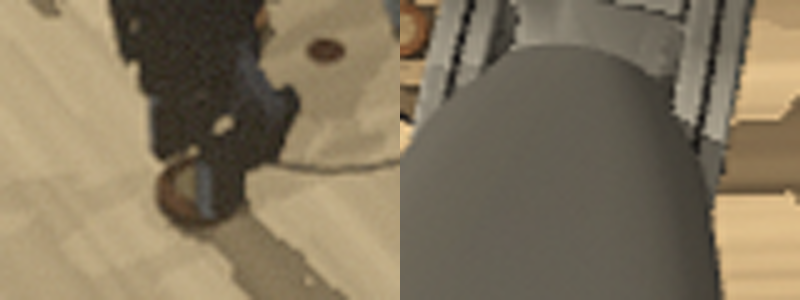

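The fingertip still seems to sit at about the striker's top. I'll go lower with small steps and watch the force.

```bash
python3 -m crank '[0,0,0.4,0,0,0, 0,0,0.4,0,0,0, 0,0,0.4,0,0,0]' 5.0
python3 -m crank '[0,0,-0.4,0,0,0, 0,0,-0.6,0,0,0, 0,0,-0.7,0,0,0, 0,0,-0.8,0,0,0, 0,0,-0.8,0,0,0]'
python3 -m crank '[0,0,0,0,0,0, 0,0,0,0,0,0, 0,0,0,0,0,0, 0,0,0,0,0,0]' 3.6
```

```text
clock: 10.85
position: [0.4885, -0.0527, -0.0143]
tcp_rot: [[-1.0, -0.0, 0.001], [-0.0, 1.0, -0.0], [-0.001, -0.0, -1.0]]
force: [-0.2, 0.6, 0.7]
width: 0.05
clock: 11.35
position: [0.488, -0.0526, -0.0228]
tcp_rot: [[-1.0, -0.0, -0.0], [-0.0, 1.0, 0.0], [0.0, 0.0, -1.0]]
force: [-0.6, -1.1, -0.5]
width: 0.0501
clock: 11.75
position: [0.4882, -0.0526, -0.0221]
tcp_rot: [[-1.0, -0.0, 0.0], [-0.0, 1.0, -0.0], [-0.0, -0.0, -1.0]]
force: [-1.8, -0.0, 5.9]
width: 0.0365
```

```bash
python3 -m crank '[0,0,0.6,0,0,0, 0,0,0.6,0,0,0, 0,0,0.6,0,0,0]' 5.4
python3 -m crank '[0,0,-0.2,0,0,0, 0,0,-0.6,0,0,0, 0,0,-0.8,0,0,0, 0,0,-1.0,0,0,0, 0,0,-1.1,0,0,0, 0,0,-1.1,0,0,0]'
python3 -m crank '[0,0,0,0,0,0, 0,0,0,0,0,0, 0,0,0,0,0,0, 0,0,0,0,0,0]' 3.6
```

```text
clock: 12.05
position: [0.4887, -0.0527, -0.0163]
tcp_rot: [[-1.0, -0.0, 0.001], [-0.0, 1.0, -0.0], [-0.001, -0.0, -1.0]]
force: [0.1, 0.5, -0.7]
width: 0.0542
clock: 12.65
position: [0.488, -0.0526, -0.0278]
tcp_rot: [[-1.0, -0.0, -0.0], [-0.0, 1.0, 0.0], [0.0, 0.0, -1.0]]
force: [-1.0, 0.2, 0.4]
width: 0.054
clock: 13.05
position: [0.4884, -0.0527, -0.0271]
tcp_rot: [[-1.0, -0.0, 0.0], [-0.0, 1.0, -0.0], [-0.0, -0.0, -1.0]]
force: [-2.9, -0.5, 5.2]
width: 0.0379
```

Run:
```python
from h import *
p=capture("side")
save(p,"s6.png",(210,205,270,250),12)
```

```text
(no output)
```

View pics/s6.png

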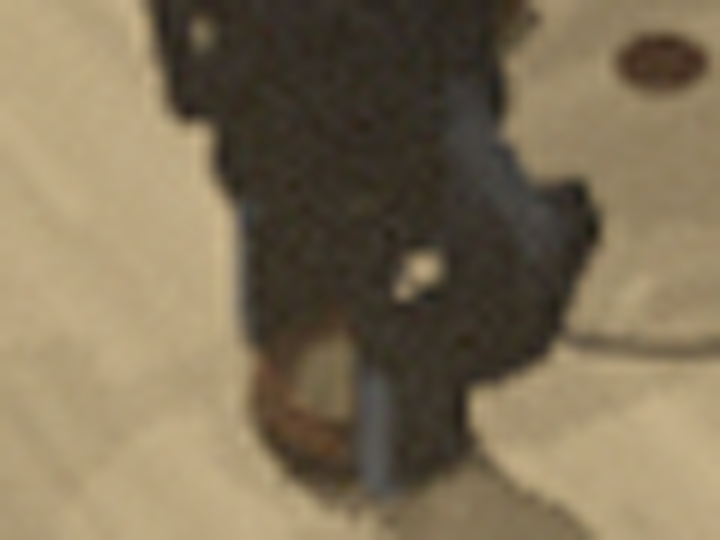

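```bash
python3 -m crank '[0,0,0,0,0,0, 0,0,0,0,0,0, 0,0,0,0,0,0]' 2.0
python3 -m crank '[0,0,0.3,0,0,0, 0,0,1,0,0,0, 0,0,2,0,0,0, 0,0,3,0,0,0, 0,0,4,0,0,0, 0,0,4,0,0,0]'
```

```text
clock: 13.4
position: [0.4884, -0.0527, -0.027]
tcp_rot: [[-1.0, -0.0, 0.0], [-0.0, 1.0, -0.0], [-0.0, -0.0, -1.0]]
force: [-1.3, -0.2, 5.4]
width: 0.0379
clock: 14.0
position: [0.4901, -0.0531, 0.0145]
tcp_rot: [[-1.0, -0.0, 0.004], [-0.0, 1.0, -0.001], [-0.004, -0.001, -1.0]]
force: [-0.2, -0.5, -0.0]
width: 0.038
```

Gripped: it reads 38 mm and holds after the lift. The striker's underside is about 27 mm above the reported TCP. Next I'll carry it over the drawer.

```bash
python3 -m crank '[0,0,4,0,0,0, 0,0,8,0,0,0, 0,2,12,0,0,0, 2,6,14.5,0,0,-0.02, 4,10,14.5,0,0,-0.04, 6,14.5,14.5,0,0,-0.04, 8,19,14.5,0,0,-0.04, 9,23,14.5,0,0,-0.04, 10,26,14.5,0,0,-0.04, 10,28,14.5,0,0,-0.04, 10,28.5,14.5,0,0,-0.04, 10,28.5,14.5,0,0,-0.04]'
python3 - <<'E'
from h import *
print(read_state()["position"])
p=capture("side");t=capture("top")
for q in(p,t):
  for l in("striker","cabinet_drawer0"):
    for d in trace(l,q)[:2]:
        ys,xs=np.nonzero(d["region"]);print(l,d["conf"],d["box"],len(xs),(xs.mean(),ys.mean()),at(q,(xs.mean(),ys.mean()),.175))
a=p["color"][50:200,140:340];b=t["color"][80:230,70:270]
im=np.vstack([cv2.resize(x,(400,300),interpolation=cv2.INTER_CUBIC) for x in(a,b)])
cv2.imwrite("pics/s7.png",im[:,:,::-1])
E
```

```text
clock: 15.2
position: [0.5877, 0.2326, 0.157]
tcp_rot: [[-0.999, 0.039, -0.001], [0.039, 0.999, -0.001], [0.001, -0.001, -1.0]]
force: [0.4, 0.2, -0.7]
width: 0.0378
[0.58772288 0.23262185 0.15698862]
striker 0.6 [209.6, 106.7, 10.9, 12.3] 55 (np.float64(210.25454545454545), np.float64(104.9090909090909)) [0.59032345 0.26293879 0.175     ]
striker 0.17 [209.2, 141.7, 73.3, 60.6] 2685 (np.float64(212.31620111731843), np.float64(139.8413407821229)) [0.51549496 0.11218941 0.175     ]
cabinet_drawer0 0.66 [210.9, 141.6, 75.9, 60.3] 2741 (np.float64(212.3163079168187), np.float64(139.4334184604159)) [0.51632044 0.11372588 0.175     ]
striker 0.46 [133.2, 180.8, 21.3, 10.0] 113 (np.float64(132.4867256637168), np.float64(179.08849557522123)) [0.58328437 0.2401728  0.175     ]
cabinet_drawer0 0.87 [145.0, 194.9, 87.0, 70.6] 3479 (np.float64(148.66829548720898), np.float64(194.12618568554183)) [0.54824614 0.2034088  0.175     ]
```

View pics/s7.png

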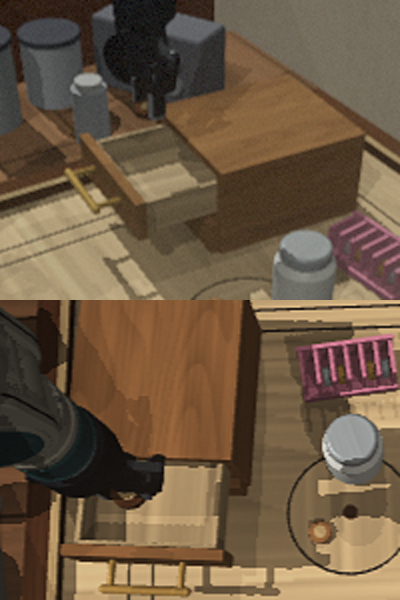

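The striker hangs in the gripper over the open part of the drawer. I'll triangulate it quickly and lower it.

```bash
python3 -m crank '[0,0,-3,0,0,0, 0,0,-6,0,0,0, 0,0,-8,0,0,0, 0,0,-8.5,0,0,0, 0,0,-8.5,0,0,0]'
python3 - <<'E'
from h import *
A=[];b=[]
p=capture("side")
R=[ray(p,(209.6,106.7)),ray(capture("top"),(133,180))]
for o,d in R:
    d=d/np.linalg.norm(d);M=np.eye(3)-np.outer(d,d);A.append(M);b.append(M@o)
print(np.linalg.lstsq(np.vstack(A),np.hstack(b),rcond=None)[0])
E
```

```text
clock: 16.0
position: [0.5875, 0.2317, 0.0717]
tcp_rot: [[-0.999, 0.04, -0.002], [0.04, 0.999, -0.001], [0.002, -0.001, -1.0]]
force: [0.5, 0.9, 0.0]
width: 0.0379
[0.57666166 0.23550183 0.18673964]
```

```bash
python3 -m crank '[0,0,-1,0,0,0, 0,0,-1.8,0,0,0, 0,0,-2.4,0,0,0, 0,0,-2.6,0,0,0, 0,0,-2.6,0,0,0]'
```

```text
clock: 16.6
position: [0.5876, 0.2323, 0.0457]
tcp_rot: [[-0.999, 0.04, -0.001], [0.04, 0.999, -0.0], [0.001, -0.0, -1.0]]
force: [0.2, 0.0, 0.3]
width: 0.0376
```

```bash
python3 -m crank '[0,0,0,0,0,0, 0,0,0,0,0,0, 0,0,0,0,0,0, 0,0,2,0,0,0, 0,0,6,0,0,0, 0,0,11,0,0,0, -4,0,13,0,0,0, -8,0.5,13,0,0,0, -12.5,1,13,0,0,0, -16.5,1.3,12,0,0,0, -16.5,1.3,9,0,0,0, -16.5,1.3,9,0,0,0]' 5.4
python3 - <<'E'
from h import *
p=capture("side");t=capture("top")
for q in(p,t):
  for l,z in(("striker",.075),("cabinet_drawer0_handle",.092)):
    for d in trace(l,q)[:2]:
        ys,xs=np.nonzero(d["region"]);print(l,d["conf"],d["box"],len(xs),(xs.mean(),ys.mean()),at(q,(xs.mean(),ys.mean()),z))
a=p["color"][50:200,140:340];b=t["color"][80:230,70:270]
im=np.vstack([cv2.resize(x,(400,300),interpolation=cv2.INTER_CUBIC) for x in(a,b)])
cv2.imwrite("pics/s8.png",im[:,:,::-1])
E
```

```text
clock: 17.8
position: [0.4193, 0.2443, 0.1338]
tcp_rot: [[-0.999, 0.039, -0.005], [0.039, 0.999, -0.002], [0.005, -0.003, -1.0]]
force: [0.6, -0.6, 0.4]
width: 0.0539
striker 0.58 [215.2, 143.8, 17.6, 12.3] 118 (np.float64(216.09322033898306), np.float64(142.45762711864407)) [0.58693494 0.23364481 0.075     ]
cabinet_drawer0_handle 0.63 [208.3, 142.6, 77.8, 57.1] 2599 (np.float64(212.01385148133897), np.float64(139.34667179684493)) [0.57306447 0.2295251  0.092     ]
striker 0.76 [150.3, 187.3, 13.6, 12.8] 203 (np.float64(149.59113300492612), np.float64(185.6847290640394)) [0.58867025 0.23288333 0.075     ]
striker 0.63 [368.3, 231.4, 13.4, 78.4] 294 (np.float64(369.64285714285717), np.float64(231.10544217687075)) [ 0.45955444 -0.30192942  0.075     ]
cabinet_drawer0_handle 0.59 [140.9, 193.8, 84.4, 69.5] 4018 (np.float64(144.86784469885515), np.float64(188.82005973120957)) [0.57758003 0.23898669 0.092     ]
```

View pics/s8.png

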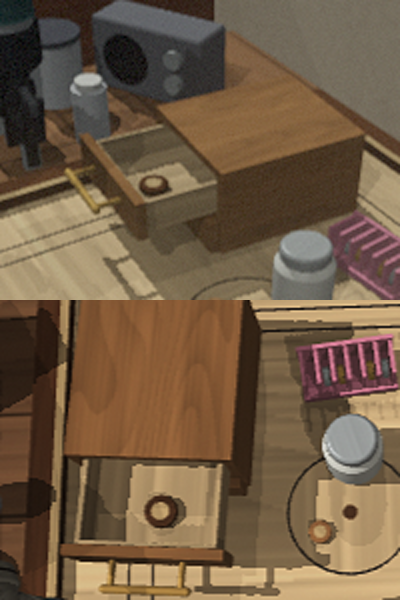

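The striker lies flat in the open drawer, at (152,185) in the upper half and (162,512) in the lower. Now I'll push the handle with the shut fingers.

```bash
python3 -m crank '[0,0,-4,0,0,0, 0,0,-7.5,0,0,0, 0,0,-8.8,0,0,0, 0,0,-8.8,0,0,0, 2,0,-8.8,0,0,0, 4,0,-8.8,0,0,0, 5,-0.1,-8.8,0,0,0, 6,-0.1,-8.8,0,0,0, 7,-0.2,-8.8,0,0,0, 8,-0.2,-8.8,0,0,0]' 0.4
python3 -m crank '[1,0,0,0,0,0, 2,-0.1,0,0,0,0, 3,-0.1,0,0,0,0, 4,-0.2,0,0,0,0, 5,-0.2,0,0,0,0, 6,-0.3,0,0,0,0, 6.5,-0.3,0,0,0,0]'
python3 - <<'E'
from h import *
for n in("top","side"):
  p=capture(n)
  for l in("cabinet_drawer0","cabinet_drawer0_handle"):
    for d in search_frame(l,p)[:1]: print(n,l,d)
E
```

```text
clock: 19.1
position: [0.5035, 0.2432, 0.0487]
tcp_rot: [[-0.999, 0.04, -0.0], [0.04, 0.999, -0.0], [0.0, -0.0, -1.0]]
force: [-1.6, 1.0, 0.7]
width: 0.0041
clock: 19.8
position: [0.5698, 0.2403, 0.0484]
tcp_rot: [[-0.999, 0.04, 0.001], [0.04, 0.999, 0.0], [-0.001, 0.0, -1.0]]
force: [-1.2, -0.2, 0.0]
width: 0.004
top cabinet_drawer0 {'box': [160.6, 173.6, 60.9, 28.7], 'conf': 0.83}
top cabinet_drawer0_handle {'box': [156.8, 173.4, 56.6, 30.9], 'conf': 0.82}
side cabinet_drawer0 {'box': [229.8, 135.3, 34.0, 49.5], 'conf': 0.97}
side cabinet_drawer0_handle {'box': [229.3, 136.1, 33.6, 48.5], 'conf': 0.65}
```

Pushing works, with about 1.3 N. I'll continue in small steps until the force rises.

```bash
python3 -m crank '[0.5,0,0,0,0,0, 1,0,0,0,0,0, 1.5,0,0,0,0,0, 1.8,0,0,0,0,0, 1.8,0,0,0,0,0]'
python3 -m crank '[0.3,0,0,0,0,0, 0.3,0,0,0,0,0]'
python3 -m crank '[0.3,0,0,0,0,0, 0.3,0,0,0,0,0]'
python3 -m crank '[0.3,0,0,0,0,0, 0.3,0,0,0,0,0]'
```

```text
clock: 20.6
position: [0.5757, 0.24, 0.0471]
tcp_rot: [[-0.999, 0.038, -0.02], [0.038, 0.999, -0.001], [0.02, -0.001, -1.0]]
force: [-19.8, -0.4, 12.0]
width: 0.0039
clock: 20.8
position: [0.5755, 0.24, 0.047]
tcp_rot: [[-0.999, 0.038, -0.026], [0.038, 0.999, -0.001], [0.026, -0.002, -1.0]]
force: [-25.6, 0.4, 18.1]
width: 0.0042
clock: 21.0
position: [0.5753, 0.2399, 0.0465]
tcp_rot: [[-0.999, 0.037, -0.032], [0.037, 0.999, -0.001], [0.031, -0.002, -1.0]]
force: [-32.1, -0.1, 21.0]
width: 0.0041
clock: 21.2
position: [0.5752, 0.2399, 0.0464]
tcp_rot: [[-0.999, 0.037, -0.037], [0.037, 0.999, -0.001], [0.037, -0.002, -0.999]]
force: [-36.6, 0.8, 26.8]
width: 0.0039
```

```bash
python3 -m crank '[-2,0,0,0,0,0, -6,0,0,0,0,0, -10,0,0,0,0,0, -14,0,4,0,0,0, -18,0,8,0,0,0, -18,0,8,0,0,0]'
python3 - <<'E'
from h import *
t=capture("top");s=capture("side")
print(read_state()["force"])
for p in(t,s):
  for d in trace("cabinet_drawer0_handle",p)[:1]: print(d["conf"],d["box"])
a=s["color"][90:190,180:330];b=t["color"][110:210,70:220]
im=np.vstack([cv2.resize(x,(750,500),interpolation=cv2.INTER_CUBIC)[:, :] for x in(a,b)])
im=cv2.resize(im,(450,600));cv2.imwrite("pics/s9.png",im[:,:,::-1])
E
```

```text
clock: 21.8
position: [0.4143, 0.2411, 0.1317]
tcp_rot: [[-0.999, 0.038, 0.004], [0.038, 0.999, 0.002], [-0.004, 0.002, -1.0]]
force: [0.7, 0.3, -0.8]
width: 0.0038
[ 0.22094746  0.88970284 -0.29681944]
0.97 [143.9, 169.6, 81.7, 28.9]
0.71 [228.1, 135.2, 44.6, 50.9]
```

View pics/s9.png

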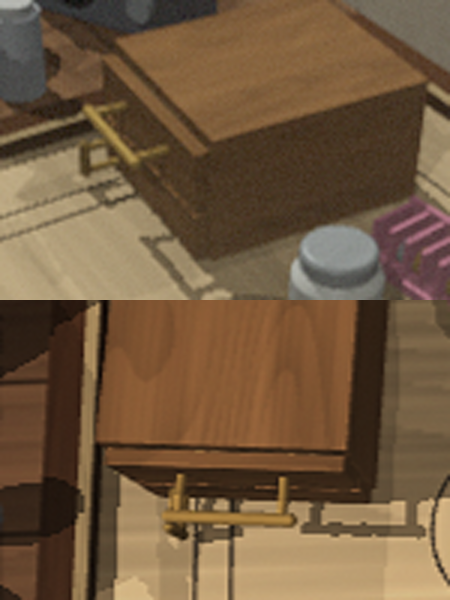

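The drawer is shut: its front sits flush against the cabinet, the handle is at (165–295,519), and the push met a hard stop. Now I'll measure the tongs.

Run:
```python
from h import *
np.set_printoptions(precision=3,suppress=True)
for n in("top","side"):
  p=capture(n)
  for d in trace("tongs",p)[:2]:
    m=d["region"].astype(np.uint8);print(n,round(d["conf"],2),d["box"],m.sum())
    # grey pixels inside dilated box
  c,r,w,h=search_frame("tongs",p)[0]["box"]
  x0,x1,y0,y1=[int(v) for v in(c-w/2-6,c+w/2+6,r-h/2-6,r+h/2+6)]
  im=p["color"][y0:y1,x0:x1].astype(int)
  g=(im[:,:,2]-im[:,:,0]>-12)&(im.sum(2)>150)
  ys,xs=np.nonzero(g);P=np.array([at(p,(x+x0,y+y0),.02)[:2] for x,y in zip(xs,ys)])
  ang=-.147;ax=np.array([np.cos(ang),np.sin(ang)]);ay=np.array([-ax[1],ax[0]]);O=np.array([.449,-.294])
  L=(P-O)@ax;W=(P-O)@ay;print(len(P),L.min(),L.max())
  for l in np.arange(-.11,.13,.02):
    q=np.sort(W[abs(L-l)<.004]);
    if len(q)>1:
      k=np.argmax(np.diff(q));print(round(l,3),len(q),q[0],q[k],q[k+1],q[-1],"mid",(q[0]+q[-1])/2)
```

```text
top 0.64 [361.1, 234.1, 32.9, 86.6] 689
323 -0.10060078147393098 0.11594884224144655
-0.09 26 -0.00478849218959794 -0.0044538113632729154 -0.0023098380351028905 0.013093702620277425 mid 0.004152605215339743
-0.07 16 -0.013067987339376249 -0.008255181608363143 0.01664257685631156 0.024661842452127273 mid 0.005796927556375512
-0.05 11 -0.019407598729588194 -0.014577205051937367 0.023073343290636674 0.026123872942860123 mid 0.0033581371066359646
-0.03 8 -0.023282747957298372 -0.020777884570438936 0.029554012252636208 0.030111334522142385 mid 0.0034142932824220065
-0.01 6 -0.027182893395683465 -0.02686471754967348 0.028523374873948282 0.02889516216222992 mid 0.0008561343832732271
0.01 6 -0.02842870575532154 -0.02811051927460322 0.030014779251193772 0.0303894101262342 mid 0.0009803521854563294
0.03 7 -0.026992076003811306 -0.024459007959997392 0.03151760694217754 0.034437373877304674 mid 0.003722648936746684
0.05 13 -0.028247267034971456 -0.025704655764427438 0.03558163396046766 0.04106948079442103 mid 0.006411106879724786
0.07 16 -0.029512010594083447 -0.02185460131514776 0.0347496488592
[... 1019 characters left out ...]
01 78 -0.034077716068136026 -0.014466284146090167 0.022274916929594178 0.04351474609896637 mid 0.004718515015415172
0.03 54 -0.035300804396122515 -0.015579602813716127 0.024735257252546404 0.0422024410202931 mid 0.003450818312085293
0.05 46 -0.03653987698978775 -0.024027144082831343 0.027542768484849944 0.03899984712717747 mid 0.0012299850686948582
0.07 44 -0.03479269607315811 -0.023679942079823643 0.02454767008810133 0.03981706996563261 mid 0.0025121869462372513
0.09 45 -0.038721645521740955 -0.02525560469316904 0.02924120848020344 0.04119787914607655 mid 0.0012381168121677992
0.11 27 -0.03384507467070573 -0.02529996039907943 0.02865324684313991 0.04039149064075396 mid 0.0032732079850241146
```

```bash
python3 -m crank '[0.5,-2.5,0,0,0,0, 1,-7,0,0,0,-0.03, 1.5,-12,0,0,0,-0.06, 3.5,-53.2,0,0,0,-0.09, 3.5,-53.2,0,0,0,-0.09, 3.5,-53.2,0,0,0,-0.09, 3.5,-53.2,0,0,0,-0.09, 3.5,-53.2,0,0,0,-0.09, 3.5,-53.2,0,0,0,-0.09, 3.5,-53.2,0,0,0,-0.09, 3.5,-53.2,0,0,0,-0.09, 3.5,-53.2,0,0,0,-0.09, 3.5,-53.2,-3,0,0,-0.09, 3.5,-53.2,-6,0,0,-0.09, 3.5,-53.2,-6,0,0,-0.09, 3.5,-53.2,-6,0,0,-0.09]' 8.5
python3 - <<'E'
from h import *
p=capture("side")
# finger positions: dark pixels? print expected pixels of plates and region check
s=read_state();print(s["position"],s["q"])
for l in("tongs","man_b"):
  for d in search_frame(l,p)[:2]: print(l,d["box"],d["conf"])
E
```

```text
clock: 23.9
position: [0.4495, -0.2906, 0.0678]
tcp_rot: [[-0.992, 0.129, -0.002], [0.129, 0.992, 0.002], [0.002, 0.002, -1.0]]
force: [1.0, 0.3, 0.5]
width: 0.0852
[ 0.45062899 -0.29149364  0.06904355] [-6.94698317e-01  2.29718884e-01 -3.88148729e-01  9.52683826e-01
  1.02303037e-04 -5.65433406e-01]
tongs [289.6, 315.9, 112.3, 63.1] 0.7
man_b [227.5, 293.5, 13.4, 19.6] 0.64
```

```bash
python3 -m crank '[0,0,-3,0,0,0, 0,0,-5.5,0,0,0, 0,0,-7,0,0,0, 0,0,-7.8,0,0,0, 0,0,-8.4,0,0,0, 0,0,-8.8,0,0,0, 0,0,-9,0,0,0, 0,0,-9,0,0,0]'
python3 -m crank '[0,0,0,0,0,0, 0,0,0,0,0,0]' 6.4
```

```text
clock: 24.85
position: [0.4506, -0.2919, -0.0212]
tcp_rot: [[-0.992, 0.129, 0.001], [0.129, 0.992, -0.001], [-0.001, -0.0, -1.0]]
force: [0.4, -0.6, -0.0]
width: 0.0851
clock: 25.05
position: [0.4505, -0.2919, -0.0212]
tcp_rot: [[-0.992, 0.129, 0.001], [0.129, 0.992, -0.001], [-0.001, -0.0, -1.0]]
force: [-0.2, -0.3, -0.1]
width: 0.064
```

```bash
python3 -m crank '[0,0,-0.3,0,0,0, 0,0,-0.6,0,0,0, 0,0,-0.6,0,0,0]' 5.7
python3 -m crank '[0,0,0,0,0,0, 0,0,0,0,0,0, 0,0,0,0,0,0]' 5.3
python3 -m crank '[0,0,0.5,0,0,0, 0,0,1.5,0,0,0, 0,0,3,0,0,0, 0,0,3,0,0,0, 0,0,3,0,0,0]'
python3 - <<'E'
from h import *
np.set_printoptions(precision=3,suppress=True)
for n in("side","top"):
  p=capture(n)
  for d in trace("tongs",p)[:1]:
    print(n,d["conf"],d["box"],d["region"].sum())
p=capture("side");save(p,"t1.png",(200,170,400,320),4)
E
```

```text
clock: 25.35
position: [0.4512, -0.2924, -0.0266]
tcp_rot: [[-0.992, 0.129, 0.002], [0.129, 0.992, -0.001], [-0.002, -0.001, -1.0]]
force: [0.2, 1.4, 3.7]
width: 0.0567
clock: 25.65
position: [0.4515, -0.2926, -0.0263]
tcp_rot: [[-0.992, 0.129, 0.002], [0.129, 0.992, -0.002], [-0.003, -0.001, -1.0]]
force: [0.1, 0.5, 5.6]
width: 0.0533
clock: 26.15
position: [0.4505, -0.2919, 0.0028]
tcp_rot: [[-0.992, 0.129, 0.001], [0.129, 0.992, -0.001], [-0.001, -0.001, -1.0]]
force: [0.4, -0.1, -0.8]
width: 0.0531
side 0.87 [289.0, 307.6, 108.3, 61.5] 1128
top 0.87 [363.9, 235.2, 28.1, 85.3] 391
```

```bash
cat >> h.py <<'E'
def tri(R):
    A=[];b=[]
    for o,d in R:
        d=d/np.linalg.norm(d);M=np.eye(3)-np.outer(d,d);A.append(M);b.append(M@o)
    x,r,_,_=np.linalg.lstsq(np.vstack(A),np.hstack(b),rcond=None);return x,np.sqrt(r)
def tongs(p,z):
    r=trace("tongs",p)[0]["region"]
    ys,xs=np.nonzero(cv2.dilate(r.astype(np.uint8),np.ones((3,3))))
    im=p["color"][ys,xs].astype(int);g=(im[:,2]-im[:,0]>-12)&(im.sum(1)>150)
    return xs[g],ys[g],np.array([at(p,(x,y),z)[:2] for x,y in zip(xs[g],ys[g])])
def slices(p,z,O,ang):
    xs,ys,P=tongs(p,z)
    ax=np.array([np.cos(ang),np.sin(ang)]);ay=np.array([-ax[1],ax[0]])
    L=(P-O)@ax;W=(P-O)@ay;print(len(P),"L",L.min().round(4),L.max().round(4))
    for l in np.arange(-.09,.13,.02):
        q=np.sort(W[abs(L-l)<.005])
        if len(q)>1:
            k=np.argmax(np.diff(q));print(round(l,3),len(q),(np.array([q[0],q[k],q[k+1],q[-1],(q[k]+q[k+1])/2])*1e3).round(1))
E
python3 - <<'E'
from h import *
s=read_state();O=s["position"][:2]
for n in("top","side"):
  for z in((.03+.02,)):
    p=capture(n);print(n,z);slices(p,z,O,-.13)
E
```

```text
top 0.05
366 L -0.1023 0.1137
-0.09 36 [-5.5  4.4  6.6 14.2  5.5]
-0.07 26 [-13.9  -4.6  14.8  20.2   5.1]
-0.05 24 [-20.3 -13.1  20.8  28.5   3.9]
-0.03 19 [-24.2 -17.1  24.3  27.2   3.6]
-0.01 9 [20.8 25.7 28.  28.1 26.8]
0.03 10 [22.7 22.7 25.4 30.3 24. ]
0.05 8 [26.3 26.7 28.8 29.2 27.8]
0.07 20 [-27.4 -19.7  22.7  30.1   1.5]
0.09 20 [-28.8 -23.7  25.9  31.3   1.1]
0.11 16 [-25.7 -20.4  24.5  27.3   2. ]
side 0.05
1190 L -0.108 0.1152
-0.09 67 [-18.5  -4.1  -3.   11.   -3.5]
-0.07 63 [-25.6  -8.6   5.   17.7  -1.8]
-0.05 65 [-34.5 -17.6  11.6  24.2  -3. ]
-0.03 67 [-34.8 -19.7  13.6  26.4  -3. ]
-0.01 83 [-31.3 -15.3  13.8  37.3  -0.8]
0.01 22 [19.1 19.1 21.1 36.7 20.1]
0.05 37 [-37.4 -24.2  15.7  19.9  -4.2]
0.07 64 [-36.7 -23.3  11.3  27.9  -6. ]
0.09 60 [-38.4 -27.3  13.5  29.4  -6.9]
0.11 28 [-32.6 -25.2  12.7  25.8  -6.2]
```

```bash
python3 -m crank '[0,0,1,0,0,0, 0,0,3,0,0,0, 0,0,5,0,0,0, 0,0,7,0,0,0, 1.5,2,8,0,0,0, 3.5,4.5,8,0,0,0, 5.5,7,8,0,0,0, 7.5,9.5,8,0,0,0, 9,11.5,8,0,0,0, 10.3,13,8,0,0,0, 10.8,13.7,8,0,0,0, 10.8,13.7,8,0,0,0, 10.8,13.7,8,0,0,0]'
python3 - <<'E'
from h import *
s=read_state();O=s["position"][:2];print(s["position"])
t=capture("top");print("top");slices(t,.109+.02,O,-.13)
p=capture("side");print("side");slices(p,.109+.02,O,-.13)
for q in(t,p):
  d=trace("biscuit",q)
  for e in d[:2]:
    ys,xs=np.nonzero(e["region"]);print(e["conf"],e["box"],at(q,(xs.mean(),ys.mean()),.055),len(xs))
a=p["color"][170:270,260:400];b=t["color"][110:210,250:390]
im=np.vstack([cv2.resize(x,(420,300),interpolation=cv2.INTER_CUBIC) for x in(a,b)])
cv2.imwrite("pics/t2.png",im[:,:,::-1])
E
```

```text
clock: 27.9
position: [0.5577, -0.155, 0.0826]
tcp_rot: [[-0.992, 0.13, -0.0], [0.13, 0.992, -0.0], [0.0, -0.0, -1.0]]
force: [0.3, -0.6, -0.3]
width: 0.0528
[ 0.55773181 -0.15504926  0.08255411]
topTraceback (most recent call last):
  File "<stdin>", line 3, in <module>
  File "h.py", line 25, in slices
    xs,ys,P=tongs(p,z)
            ~~~~~^^^^^
  File "h.py", line 20, in tongs
    r=trace("tongs",p)[0]["region"]
      ~~~~~~~~~~~~~~~~^^^
IndexError: list index out of range
```

```bash
python3 -m crank '[0,0,-1.5,0,0,0, 0,0,-3,0,0,0, 0,0,-3.5,0,0,0, 0,0,-3.5,0,0,0]'
python3 - <<'E'
from h import *
s=read_state();O=s["position"];print(O)
t=capture("top");p=capture("side")
for q in(t,p):
  for l in("biscuit","tongs"):
   for e in trace(l,q)[:2]:
    ys,xs=np.nonzero(e["region"]);print(l,e["conf"],e["box"],at(q,(xs.mean(),ys.mean()),.055),len(xs))
C=[(280,180),(270,120)]
ims=[]
for q,(x,y) in zip((p,t),C):
  ims.append(cv2.resize(q["color"][y:y+75,x:x+100],(800,600),interpolation=cv2.INTER_CUBIC))
  ang=-.14;ax=np.array([np.cos(ang),np.sin(ang)]);ay=np.array([-ax[1],ax[0]])
  for nm,l,w,z in(("tipL",.117,.0275,.0955),("tipR",.117,-.0275,.0955),("tipLlow",.117,.0275,.0735),("tipRlow",.117,-.0275,.0735)):
    X=O[:2]+ax*l+ay*w;u=proj(q,(*X,z));print(nm,[round((u[0]-x)*8),round((u[1]-y)*8)])
  u=proj(q,(.653,-.168,.064));print("bis",[round((u[0]-x)*8),round((u[1]-y)*8)])
im=cv2.resize(np.hstack(ims),(800,300)); im=np.vstack([cv2.resize(i,(400,300)) for i in ims])
cv2.imwrite("pics/t2.png",im[:,:,::-1])
cv2.imwrite("pics/t2s.png",np.hstack([cv2.resize(i,(400,300)) for i in ims])[:,:,::-1])
E
```

```text
clock: 28.4
position: [0.5568, -0.1549, 0.0465]
tcp_rot: [[-0.991, 0.131, -0.002], [0.131, 0.991, 0.001], [0.002, 0.0, -1.0]]
force: [0.4, -0.3, -1.2]
width: 0.053
[ 0.55681999 -0.15485092  0.04650015]
biscuit 0.33 [244.7, 112.9, 46.2, 33.8] [ 0.77825552 -0.0036027   0.055     ] 1283
biscuit 0.16 [151.9, 130.2, 95.3, 120.3] [0.75491631 0.23806531 0.055     ] 9932
tongs 0.94 [294.9, 226.7, 100.4, 49.7] [ 0.57085576 -0.13184914  0.055     ] 1276
tipL [416, 185]
tipR [526, 308]
tipLlow [407, 243]
tipRlow [515, 367]
bis [394, 348]
tipL [242, 193]
tipR [421, 211]
tipLlow [235, 215]
tipRlow [410, 233]
bis [312, 293]
```

View pics/t2s.png

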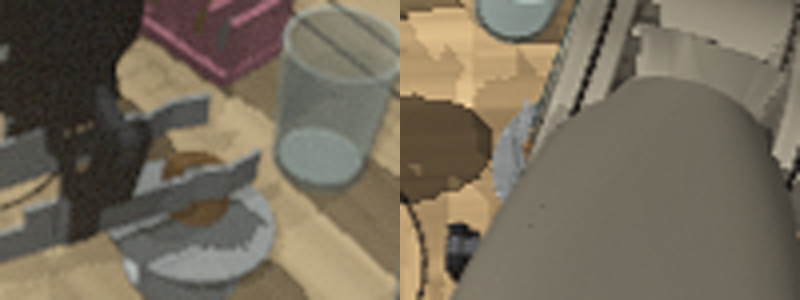

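In the left half, the jaws are at (210,95) and (260,152), straddling the biscuit at (163–228,150–225) and matching the predicted tips to within 1 px. On the right, the arm hides the scene. I'll shift 2 mm in x, lower, then squeeze.

```bash
python3 -m crank '[0.2,0,-0.8,0,0,0, 0.2,0,-1.6,0,0,0, 0.2,0,-2.3,0,0,0, 0.2,0,-2.7,0,0,0, 0.2,0,-2.7,0,0,0, 0.2,0,-2.7,0,0,0]'
python3 -m crank '[0,0,0,0,0,0, 0,0,0,0,0,0]' 4.9
python3 -m crank '[0,0,0,0,0,0, 0,0,0,0,0,0]' 4.6
```

```text
clock: 29.3
position: [0.5601, -0.1545, 0.0202]
tcp_rot: [[-0.992, 0.129, -0.0], [0.129, 0.992, 0.0], [0.0, 0.0, -1.0]]
force: [0.2, 0.2, -1.0]
width: 0.0533
clock: 29.5
position: [0.5606, -0.1548, 0.0208]
tcp_rot: [[-0.992, 0.129, 0.001], [0.129, 0.992, -0.0], [-0.001, -0.0, -1.0]]
force: [-0.1, 0.1, -1.0]
width: 0.0493
clock: 29.7
position: [0.5605, -0.1548, 0.0207]
tcp_rot: [[-0.992, 0.129, 0.001], [0.129, 0.992, -0.0], [-0.001, -0.0, -1.0]]
force: [-0.0, -0.5, -1.1]
width: 0.046
```

```bash
python3 -m crank '[0,0,0,0,0,0, 0,0,0,0,0,0, 0,0,0,0,0,0]' 4.3
python3 -m crank '[0,0,0,0,0,0, 0,0,0,0,0,0, 0,0,0,0,0,0]' 4.0
```

```text
clock: 30.0
position: [0.5605, -0.1548, 0.0208]
tcp_rot: [[-0.992, 0.129, 0.001], [0.129, 0.992, -0.0], [-0.001, -0.0, -1.0]]
force: [-0.4, 0.5, 2.2]
width: 0.0447
clock: 30.3
position: [0.5605, -0.1548, 0.0207]
tcp_rot: [[-0.992, 0.13, 0.001], [0.13, 0.992, -0.0], [-0.001, -0.0, -1.0]]
force: [-1.8, -0.8, 3.0]
width: 0.0449
```

The fingers stop at 44.8 mm, so the jaws are on the biscuit. Lifting.

```bash
python3 -m crank '[0,0,0.3,0,0,0, 0,0,0.8,0,0,0, 0,0,1.5,0,0,0, 0,0,2.5,0,0,0, 0,0,3.5,0,0,0, 0,0,4.5,0,0,0, 0,0,5.5,0,0,0, 0,0,6.5,0,0,0, 0,0,7.5,0,0,0, 0,0,8.5,0,0,0, 0,0,9.5,0,0,0, 0,0,10.2,0,0,0, 0,0,10.5,0,0,0, 0,0,10.5,0,0,0, 0,0,10.5,0,0,0]'
python3 - <<'E'
from h import *
s=read_state();O=s["position"];print(O,s["width"],s["force"])
p=capture("side")
for l in("biscuit","tongs","stand","striker","cabinet_drawer0","man_a","tumbler_a","jar","rack"):
  for e in trace(l,p)[:2]:
    ys,xs=np.nonzero(e["region"]);print(l,round(e["conf"],2),np.round(e["box"],1),len(xs))
X=O[:2]+.095*np.array([np.cos(.14),-np.sin(.14)])
print("expected biscuit px: held",proj(p,(*X,.157)),"on stand",proj(p,(.653,-.168,.052)),"stand top",proj(p,(.645,-.17,.04)))
# orange pixels near both
im=p["color"].astype(int)
for nm,z in(("held",.157),("stand",.052)):
  u,v=map(int,proj(p,(*X,z)));c=im[v-12:v+13,u-12:u+13]
  print(nm,((c[:,:,0]-c[:,:,2]>60)).sum(),c[12,6:20:2].tolist())
E
```

```text
clock: 31.8
position: [0.5599, -0.1545, 0.125]
tcp_rot: [[-0.992, 0.129, -0.001], [0.129, 0.992, 0.0], [0.001, 0.0, -1.0]]
force: [-0.6, 0.3, -1.3]
width: 0.0451
[ 0.55989914 -0.15450189  0.12503658] 0.04514602844058389 [-0.59787683  0.34658037 -1.30254048]
biscuit 0.63 [334.2 189.8  21.1  14.1] 179
biscuit 0.45 [296.4 199.6 103.8  45.3] 1539
tongs 0.87 [296.9 201.5 106.   49. ] 1456
tongs 0.25 [225.8 293.2  16.5  17.3] 172
stand 0.74 [325.6 239.6  43.9  36. ] 1201
cabinet_drawer0 0.66 [227.9 134.9  42.7  52.1] 994
man_a 0.6 [224.5 293.4  15.8  19.8] 161
man_a 0.45 [246.1 203.3  11.1  10.3] 91
tumbler_a 0.94 [363.  204.9  28.2  50.1] 1197
tumbler_a 0.86 [399.1 242.4  42.3  52.9] 1451
jar 0.7 [280.3 190.8  14.8  30.8] 107
jar 0.45 [297.4 200.2 101.6  47.7] 1444
rack 0.65 [245.6 134.8  79.9  89. ] 4755
rack 0.64 [334.2 173.4  43.6  30.7] 621
expected biscuit px: held [np.float64(334.93161090871087), np.float64(191.11718543029727)] on stand [np.float64(328.53677526011086), np.float64(227.31856241453517)] stand top [np.float64(325.72171226387235), np.float64(232.98360556406533)]
held 136 [[109, 84, 58], [150, 119, 74], [161, 129, 77], [159, 131, 92], [159, 135, 98], [158, 138, 113], [152, 140, 126]]
stand 0 [[149, 152, 151], [147, 151, 147], [145, 148, 146], [148, 149, 146], [145, 150, 146], [146, 148, 147], [144, 149, 145]]
```

```bash
python3 -m crank '[0,0,0,0,0,0, 0,0,0,0,0,0, 0,0,0,0,0,0, 0,0,0,0,0,0, 0,0,0,0,0,0]'
python3 - <<'E'
from h import *
p=capture("side");print([(np.round(e["box"],1),round(e["conf"],2)) for e in search_frame("biscuit",p)[:1]])
print(close_job())
E
```

```text
clock: 32.8
position: [0.5602, -0.1546, 0.1254]
tcp_rot: [[-0.992, 0.129, -0.0], [0.129, 0.992, 0.0], [0.0, 0.0, -1.0]]
force: [-0.7, -0.1, -1.7]
width: 0.0449
[(array([334.9, 188.9,  25.4,  19.3]), 0.59)]
the job is handed in; nothing more can be done
None
```

The job is handed in at about 33 s, and no verdict was reported. The striker is in the drawer and the drawer is shut. The tongs hold the biscuit about 10 cm above the stand, and I believe the gripper never touched it.

**Last checks**
- **Drawer:** the push met a hard stop at about 37 N wrist force. The picture afterwards shows the drawer front flush with the cabinet. I saw the striker lying flat inside before shutting it.
- **Biscuit:** it was steady for a second before hand-in, with the finger opening at 44.9 mm. It shows at the predicted held position, pixel (335,189). Its old place shows bare steel.
- **Other things:** the stand, both tumblers and the two carrom men show at their starting positions. The jar and rack were half hidden by the arm in the last view, so I could not fully check them, but no path crossed them.

**What went wrong or disagreed**
- **First grasps of the striker:** several tries closed above it without moving it. The fingertips stand well above the reported TCP when partly open, so I gripped about 27 mm lower than planned.
- **Finger opening:** it read 38 mm on the 41 mm striker, about 3 mm low. On the tongs it stopped at 45 mm, where about 46 mm was expected.

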